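# Offer the card reader up to the console

## Task

Pull the parts cabinet's drawer out to its stop and leave it open, take out the card reader (the unit with the rectangular block on top, not the round push button) and carry it over the top of the upright wooden panel to the console. Finish while holding it in the gripper, still, level and about a centimetre above the rectangular opening in the console's top, lined up so that it would drop straight in (either way round), so that its plug can be connected. Touch neither the panel nor the console with anything, leave the push button in the drawer and do not disturb the other things on the bench.

Things in the scene. Friction and masses are not known exactly. Their poses are not given: they have to be found in the camera images.
- cabinet_front (a point): Middle of the cabinet's top front edge, 105 mm above the bench; axes as the cabinet. Low grey parts cabinet, fixed to the bench: 220 deep (its x) by 280 wide (its y) by 105 mm high, its single drawer facing its own -x. This point lies directly above the line where the shut drawer front meets the cabinet; the cabinet extends from it along +x.
- cabinet_drawer0 (a joint): Travel of the drawer in m: 0 shut, 0.1496 at its stop fully out. It slides along the cabinet's own -x, takes a few newtons and stays where it is left. It starts shut or up to 15 mm open. Drawer inside: 175 by 238 mm, side walls about 60 mm high inside, floor 22 mm above the bench; drawer front about 93 mm above the bench at its top.
- cabinet_drawer0_handle (a point): Middle of the drawer's handle, a level round steel bar 11 mm in diameter and 120 mm long along the cabinet's y, its centre line 35 mm out from the drawer front and about 67 mm above the bench; joined to the drawer front by two thin stalks, 51 mm either side of the middle. Moves with the drawer.
- reader: Card reader, 0.15 to 0.31 kg, loose in the drawer and standing upright. Origin at the centre of its underside, z up. Grey body 64 (its x) by 42 (its y) by 24 mm high; on it a thin aluminium flange 84 by 64 mm, from 24 to 29 mm above the origin; on that a black rectangular grip block 56 (x) by 28 (y) mm, from 29 to 59 mm above the origin, with a card slot along x in its top. Grip it by the block's two long sides. It can be shifted in the drawer as the drawer moves.
- button_unit: Round push-button unit, also loose in the drawer beside the reader (either side), not wanted. Origin at the centre of its underside. Round flange 80 mm in diameter, 27 mm high, with a black mushroom knob 42 mm in diameter up to 55 mm.
- console: Console housing, fixed: walnut box with a black top plate, 240 (its x) by 180 (its y) by 92 mm high. Origin at the centre of its underside. The top has a rectangular opening towards its -x end and a round one, 60 mm in diameter, towards its +x end.
- bay (a point): Centre of the rectangular opening in the console's top, level with the top surface, 92 mm above the bench. The opening measures 76 along the console's x by 54 mm along its y; the point's axes are the console's. The reader's x belongs along the console's x, either way round.
- panel: Dark wooden panel clamped upright on the bench between cabinet and console, fixed: 280 long (its x) by 18 thick (slats make it 22; its y), its top 170 mm above the bench, on two blue feet 46 mm wide (y) and 30 mm high. Origin on the bench under its middle.
- panel_top (a point): Middle of the panel's top edge, 170 mm above the bench; axes as the panel.
- tape_roll: Cardboard ring, 90 mm in diameter and 24 mm high, lying flat, loose; bystander.
- parts_bin: Blue open plastic bin, 120 by 80 by 50 mm high, loose; bystander.

How it is judged:
By the outcome, as a careful person would: the job done as asked, in the order asked, and still so for the second after the job is handed in, while the arm keeps its last pose, push and grip.
It also fails if it takes over 69 s, if anything falls off the work surface, if the arm or the gripper's body presses on something with over 40 N, if the wrist force passes 120 N, or if a joint passes its speed limit or range.

## Robot

A 6-joint arm with a two-finger parallel gripper is mounted at the origin on the work surface. World frame = base frame: x ahead of the robot, y to its left, z up, the work surface at z = 0. Lengths are in m, angles in rad, forces in N, time in s.
With the tool pointing down it reaches from about 0.375 to 0.975 m from the base axis. Payload 3.8 kg.
Tool frame: the origin (TCP) lies between the finger pads; the fingertips stand 22 mm ahead of it and the grasp point (between the pads) lies 3 mm ahead of it; z points along the fingers, y is the direction in which the jaws open and shut (so a half turn about z gives the same grasp; the last joint's range is limited). The gripper opens to 85 mm and grips with 20 to 120 N. Pads are 22 mm wide; open, the fingers measure 114 mm over their backs; the gripper's body (76 mm by 85 mm) begins 54 mm behind the grasp point. The pads swing forward as they close: fully open they stand 13 mm farther back than shut.
Start: joints at [1.312, 0.264, 1.604, -0, 1.274, -0.037], TCP at [0.148, 0.658, 0.217] pointing down, gripper open.
Joint ranges: [-2.63, 2.63], [-0.94, 2.18], [0.31, 2.57], [-1.31, 4.45], [0, 2.66], [-2.55, 2.55]. Speed limits (rad/s): [2.57, 2.57, 3.14, 3.14, 3.14, 3.14].

## Interface

Orientations are given as a rotation vector (axis times angle).
In Python, from workcell import * gives the robot as it stands.
- The arm moves only by the tool step_arm, never from a script. Its argument "motion" is a list that holds one entry, the list of rows, each a list of 7 numbers: the finger opening in m, from 0 to 0.0854, then the shift along the world's x, y, z in m, then the turn, a rotation vector about the world's x, y, z in degrees. A call has exactly 8 rows; each row is the pose to reach, as a shift and turn from the pose measured when the call began; what a row does not reach only later rows make up. A row lasts 1/8 s, in which the tool goes at most 62.5 mm and 10.7 degrees, less where a joint would pass 70% of its speed; a pose out of reach is approached as far as the arm can. A call with a gripper value outside its range is refused whole. The fingers move at their own pace and stop on an object; "newtons" is the grip in N (left out, the last holds). Time passes only in rows, so rows that repeat a pose let the fingers close, or fill a call up. It gives the time, the measured TCP pose, the force and the opening at its end, in the units of the state.
- read_state(): the state, without advancing time (a new reading comes with each control period).
- read_camera(name): name is "side" or "top" or "wrist"; returns (picture, depth): 400x640x3 uint8, blue, green, red; 400x640 float32, m along the optical axis (not along the pixel's ray), 0 where there is no reading.
- get_calibration(name): a dict with "K" (3x3 intrinsics, pixels), "dist_coeffs" ([k1, k2, p1, p2, k3] as OpenCV has them; the pictures are not rectified), "world_from_camera" (4x4, takes a point from camera to world coordinates). Camera axes: x right, y down, z forward; pixel columns grow to the right and rows downward; lengths in m; the calibration is good to about 2 mm. A picture is of the moment at which its call begins: read the wrist's pose just before it. get_calibration takes no time and is no camera call; for the wrist camera it gives the pose at the moment of the call.
- finish_job(): hands the job in, once; it reports no verdict.
Trained networks look in the newest picture that a camera, given by its name, has taken for a name from the list of things; names that differ only in an ending like _2 or _b are one class to them, and where a whole thing is asked for, a point or a joint stands for the part that bears it (a point fixed in the world has none). Each returns a list of dicts, best first, with "score" (0 to 1); they miss things now and then, are a little off and sometimes report something else, mostly with a low value. They report only what shows in the picture. A call takes as long as a camera call.
- spot_in(camera, thing): "xyz" ([x, y, z] in m, in the coordinates of the camera as it stood for that picture, good to about 4 mm: the middle of the surface that is visible of it).
- regions_of(camera, thing): "region" (400x640 bool, what is visible of it).
The state is a dict: "time": time; "q": joint angles; "joint_vel": joint speeds; "joint_torque": joint torques, N m; "tool_pos": TCP position; "tcp_rot": TCP orientation; "wrist_force": force on the tool from outside, world axes, zero at the start; "torque": the same for the moment, N m; "width": opening from 0.0 (shut) to 1.0 (fully open).
Only numpy, scipy, OpenCV 4.12 (cv2) and the standard library are available. Lean on these libraries where they do the work, as an engineer would, in place of code of your own. Each camera call takes 0.05 s, during which the arm holds its last target. There are 200 camera calls.

## Working session

There is one attempt and no reset: what is moved stays moved. The work goes in short steps, Python scripts to look and compute and a tool call to move; the robot and the scene stay as the last step left them, time stands still between calls to the robot, and variables do not carry over. Pictures are saved under pics/ and viewed, on a budget of 10 in all, crops included, one or two more only if the job needs it, and the job is handed in when it is done.

Besides the shell and the picture viewer there is one more tool, called by a JSON object that holds its "name" and its "arguments", one argument or row to a line. step_arm: Moves the arm, as the interface text tells. Its arguments: {"type":"object","properties":{"motion":{"type":"array"},"newtons":{"type":"number"}},"required":["motion"]}

```bash
mkdir -p pics
cat > h.py <<'E'
from workcell import *
import numpy as np, cv2
def world(cam,mask=None,depth=None,cal=None):
    c=cal or get_calibration(cam); K=np.array(c["K"]);D=np.array(c["dist_coeffs"]);T=np.array(c["world_from_camera"])
    v,u=np.nonzero(mask&(depth>0)); p=cv2.undistortPoints(np.stack([u,v],1).astype(np.float64)[:,None],K,D)[:,0]
    z=depth[v,u]; P=np.c_[p*z[:,None],z]; return P@T[:3,:3].T+T[:3,3], np.c_[u,v]
def towld(cal,x):
    T=np.array(cal["world_from_camera"]); return T[:3,:3]@np.array(x)+T[:3,3]
E
python3 - <<'E'
from h import *
s=read_state(); print(s)
for n in ["top","side"]:
    im,d=read_camera(n); cv2.imwrite(f"pics/{n}0.png",im); c=get_calibration(n)
    print(n,np.round(c["world_from_camera"],3).tolist(), np.round(c["K"],1).tolist())
    for t in ["cabinet_drawer0_handle","cabinet_front","reader","button_unit","console","panel","tape_roll","parts_bin"]:
        r=spot_in(n,t); print(t,[(round(a["score"],2),np.round(towld(c,a["xyz"]),3).tolist()) for a in r[:2]])
E
```

```text
{'time': 0.0, 'q': array([ 1.31209076e+00,  2.64757251e-01,  1.60536911e+00,  7.09214068e-07,
        1.27371682e+00, -3.69161505e-02]), 'joint_vel': array([ 0.0008588 ,  0.00147246,  0.00071305,  0.00101064, -0.00024096,
        0.00048473]), 'joint_torque': array([-5.27933844e-04, -5.15095711e+01, -3.67323017e+01, -5.08600948e-07,
        1.25078540e-02,  2.70918537e-05]), 'tool_pos': array([0.14829948, 0.65772191, 0.21566195]), 'tcp_rot': array([-0.34763575, -3.12196332,  0.00349605]), 'wrist_force': array([ 0.65732871, -0.61159666, -0.81977926]), 'torque': array([ 0.02037238,  0.0249487 , -0.02725072]), 'width': 0.9971081520422758}
top [[0.014, -0.997, 0.076, 0.52], [-1.0, -0.014, 0.005, 0.074], [-0.004, -0.076, -0.997, 1.568], [0.0, 0.0, 0.0, 1.0]] [[482.9, 0.0, 319.7], [0.0, 482.9, 191.9], [0.0, 0.0, 1.0]]
cabinet_drawer0_handle [(0.87, [0.603, 0.216, 0.095])]
cabinet_front [(0.6, [0.702, 0.234, 0.104])]
reader []
button_unit []
console []
panel [(0.81, [0.524, -0.049, 0.166])]
tape_roll [(0.75, [0.788, -0.057, 0.026])]
parts_bin [(0.89, [0.513, 0.485, -0.0])]
side [[0.7, -0.44, 0.563, 0.09], [-0.715, -0.416, 0.562, -0.472], [-0.013, -0.796, -0.606, 0.704], [0.0, 0.0, 0.0, 1.0]] [[367.2, 0.0, 320.5], [0.0, 367.2, 197.6], [0.0, 0.0, 1.0]]
cabinet_drawer0_handle [(0.63, [0.598, 0.191, 0.067])]
cabinet_front []
reader []
button_unit []
console [(0.57, [0.501, -0.301, 0.093])]
panel [(0.56, [0.503, -0.066, 0.103])]
tape_roll [(0.57, [0.78, -0.057, 0.018]), (0.34, [0.673, 0.181, 0.102])]
parts_bin [(0.6, [0.51, 0.465, 0.028])]
```

View pics/top0.png

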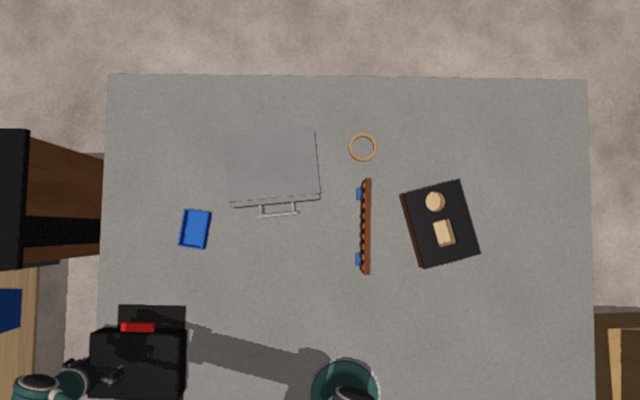

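View pics/side0.png

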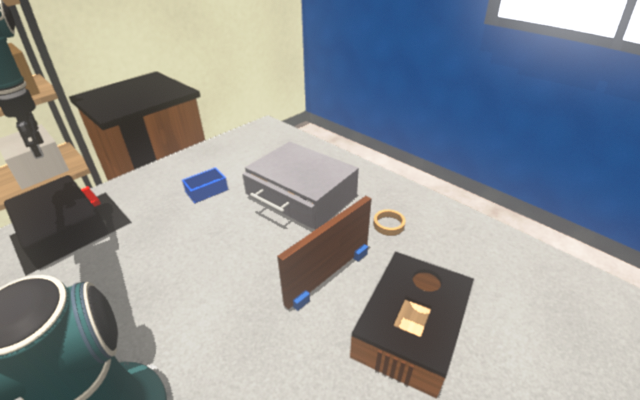

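The top view shows the cabinet at about (272,165), its handle at (280,210), the panel at (366,226), and the console at (440,222) with its rectangular opening at (444,233). The side view agrees, and the drawer is nearly shut. Next I'll measure the geometry from depth.

Run:
```python
from h import *
for n in ["top","side"]:
    im,d=read_camera(n); P,uv=world(n,np.ones(d.shape,bool),d)
    def rect(m,t):
        q=P[m]; (c,wh,a)=cv2.minAreaRect(q[:,:2].astype(np.float32)*1000); print(n,t,m.sum(),np.round(c,1),np.round(wh,1),round(a,1),"z",np.round(np.percentile(q[:,2],[5,50,95]),4)); return q
    x,y,z=P.T
    rect((abs(z-.105)<.006)&(x>.65)&(x<1)&(y>.05)&(y<.45),"cabtop")
    co=(abs(z-.092)<.008)&(x>.35)&(x<.8)&(y<-.15)&(y>-.5); q=rect(co,"contop")
    rect((abs(z-.17)<.008)&(x>.35)&(x<.8)&(y<0.05)&(y>-.13),"paneltop")
    rect((z>.05)&(z<.2)&(x>.35)&(x<.8)&(y<0.05)&(y>-.13),"panel")
    rect((z>.05)&(z<.085)&(x>.5)&(x<.66)&(y>.1)&(y<.3),"handle")
    # opening: holes in the console top mask
    m=np.zeros(d.shape,np.uint8); m[uv[co][:,1],uv[co][:,0]]=255
    cs,h=cv2.findContours(m,cv2.RETR_CCOMP,cv2.CHAIN_APPROX_NONE)
    c=get_calibration(n);K=np.array(c["K"]);D=np.array(c["dist_coeffs"]);T=np.array(c["world_from_camera"])
    for ct,hh in zip(cs,h[0]):
        if cv2.contourArea(ct)<100: continue
        r=cv2.undistortPoints(ct.astype(np.float64),K,D)[:,0]; r=np.c_[r,np.ones(len(r))]@T[:3,:3].T
        s=(.092-T[2,3])/r[:,2]; w=T[:3,3]+r*s[:,None]
        cc,wh,a=cv2.minAreaRect(w[:,:2].astype(np.float32)*1000); print("  contour hole" if hh[3]>=0 else "  outer",np.round(cc,1),np.round(wh,1),round(a,1))
    for t in ["cabinet_drawer0_handle"]:
        for r in regions_of(n,t)[:1]:
            W,u=world(n,r["region"],d); print(t,r["score"],r["region"].sum(),np.round(W.mean(0),3),np.round(u.mean(0)),u.min(0),u.max(0))
```

```text
top cabtop 4733 [729.1 234.2] [183.  280.9] 6.0 z [0.1005 0.1053 0.1097]
top contop 3916 [ 543.  -292.1] [241.1 183.7] 15.8 z [0.0876 0.0929 0.0978]
top paneltop 638 [530.7 -55.1] [ 22.6 277.5] 89.6 z [0.1644 0.1704 0.1756]
top panel 955 [530.9 -54.9] [ 22.9 277.9] 89.6 z [0.0717 0.1684 0.1749]
top handle 263 [589.3 199.9] [ 57.9 198.2] 6.3 z [0.0624 0.0719 0.0829]
  outer [ 543.  -291.3] [240.8 182.8] 15.8
  contour hole [ 514.6 -299.2] [80.9 58.5] 15.9
  contour hole [ 611.8 -272.1] [62.3 61.2] 45.3
cabinet_drawer0_handle 0.64 862 [0.596 0.221 0.077] [275. 203.] [229 194] [318 217]
side cabtop 2795 [731.3 235.6] [183.1 288.1] 4.1 z [0.1025 0.1045 0.1063]
side contop 7934 [ 541.8 -289.6] [244.1 179.9] 16.1 z [0.0893 0.0916 0.0935]
side paneltop 920 [529.3 -55.8] [ 20.2 280.5] 89.5 z [0.1636 0.1692 0.1709]
side panel 4066 [530.  -56.3] [ 21.3 283. ] 89.5 z [0.0581 0.1256 0.1701]
side handle 650 [606.2 200.3] [ 99.2 199.5] 5.7 z [0.0517 0.0696 0.0828]
  outer [ 539.4 -290.4] [246.8 179.9] 16.1
  contour hole [ 510.1 -298.6] [77.1 56.1] 16.1
  contour hole [ 605.4 -271.9] [59.7 58.4] 87.3
cabinet_drawer0_handle 0.96 1696 [0.598 0.204 0.065] [279. 199.] [242 172] [314 227]
```

Run:
```python
from h import *
for n in ["top","side"]:
    im,d=read_camera(n); P,uv=world(n,np.ones(d.shape,bool),d); x,y,z=P.T
    m=(abs(z-.105)<(.005 if n=="side" else .007))&(x>.5)&(x<1)&(y>.03)&(y<.45)
    q=P[m]; (c,wh,a)=cv2.minAreaRect(q[:,:2].astype(np.float32)*1000); print(n,np.round(c,1),np.round(wh,1),a)
    th=np.radians(a if a<45 else a-90); X=np.array([np.cos(th),np.sin(th)]);Y=np.array([-X[1],X[0]])
    cc=np.array(c)/1000; u=(P[:,:2]-cc)@X; v=(P[:,:2]-cc)@Y
    f=q[:,:2]-cc; print(" topface u",np.percentile(f@X,[.5,99.5]),"v",np.percentile(f@Y,[.5,99.5]), "front",cc-.11*X)
    h=(abs(v)<.13)&(u<-.05)&(u>-.25)&(z>.03)
    H,e=np.histogram(u[h],np.arange(-.25,-.05,.005)); print(" ",[(round(b,3),int(k), ) for b,k in zip(e,H) if k])
    g=h&(u<-.135)&(z>.05)&(z<.09)
    if g.sum()>5: print(" handle u",np.percentile(u[g],[5,50,95]).round(4),"v",np.percentile(v[g],[1,50,99]).round(4),"z",np.percentile(z[g],[5,50,95]).round(4),"xy",cc+np.median(u[g])*X+X*0+(np.percentile(v[g],1)+np.percentile(v[g],99))/2*Y, np.polyfit(v[g],u[g],1))
```

```text
top [709.  232.2] [222.8 281. ] 6.506633281707764
 topface u [-0.094658    0.10979397] v [-0.13899945  0.13861624] front [0.59969584 0.21976882]
  [(np.float64(-0.155), 23), (np.float64(-0.15), 68), (np.float64(-0.145), 57), (np.float64(-0.14), 9), (np.float64(-0.135), 5), (np.float64(-0.13), 10), (np.float64(-0.125), 7), (np.float64(-0.12), 9), (np.float64(-0.115), 131), (np.float64(-0.11), 139), (np.float64(-0.105), 140), (np.float64(-0.1), 116), (np.float64(-0.095), 183), (np.float64(-0.09), 144), (np.float64(-0.085), 135), (np.float64(-0.08), 143), (np.float64(-0.075), 135), (np.float64(-0.07), 141), (np.float64(-0.065), 140), (np.float64(-0.06), 138)]
 handle u [-0.1509 -0.146  -0.1388] v [-0.0643  0.0005  0.0628] z [0.0666 0.0723 0.0766] xy [0.56403865 0.21495407] [ 0.00251316 -0.1456545 ]
side [715.6 234.7] [209.2 285.2] 6.605551242828369
 topface u [-0.10365283  0.10174814] v [-0.14075969  0.13929325] front [0.60636352 0.22203203]
  [(np.float64(-0.165), 18), (np.float64(-0.16), 94), (np.float64(-0.155), 33), (np.float64(-0.15), 5), (np.float64(-0.145), 9), (np.float64(-0.14), 9), (np.float64(-0.135), 10), (np.float64(-0.13), 7), (np.float64(-0.125), 247), (np.float64(-0.12), 807), (np.float64(-0.115), 79), (np.float64(-0.11), 92), (np.float64(-0.105), 265), (np.float64(-0.1), 92), (np.float64(-0.095), 83), (np.float64(-0.09), 95), (np.float64(-0.085), 88), (np.float64(-0.08), 85), (np.float64(-0.075), 90), (np.float64(-0.07), 91), (np.float64(-0.065), 109), (np.float64(-0.06), 88)]
 handle u [-0.1607 -0.1569 -0.1393] v [-0.065  -0.0064  0.064 ] z [0.0649 0.0701 0.0727] xy [0.55983459 0.21612739] [ 0.00533609 -0.15484242]
```

Handle centre is about (0.562, 0.2155, 0.067), from views that agree to about 4 mm. Cabinet yaw is about 6.5°, the bay is near (0.513, -0.299) and console yaw is about 16°. Next I'll move above the handle.

{"name": "step_arm", "arguments": {
  "motion": [
    [[0.03, 0.036, -0.038, 0.001, 0, 0, -8.8], [0.03, 0.072, -0.077, 0.002, 0, 0, -17.7], [0.03, 0.108, -0.115, 0.003, 0, 0, -26.5], [0.03, 0.144, -0.154, 0.004, 0, 0, -35.4], [0.03, 0.18, -0.192, 0.004, 0, 0, -44.2], [0.03, 0.216, -0.23, 0.004, 0, 0, -53], [0.03, 0.252, -0.269, 0.004, 0, 0, -61.9], [0.03, 0.288, -0.307, 0.004, 0, 0, -70.7]]
  ],
  "newtons": 40
}}

```text
time: 2.2
tool_pos: [0.4376, 0.3502, 0.2213]
tcp_rot: [2.096, 2.34, 0.001]
wrist_force: [-0.6, 1.0, -0.2]
width: 0.354
```

{"name": "step_arm", "arguments": {
  "motion": [
    [[0.03, 0.03, -0.034, 0, 0, 0, 0.2], [0.03, 0.062, -0.067, 0, 0, 0, 0.2], [0.03, 0.093, -0.1, 0, 0, 0, 0.2], [0.03, 0.124, -0.135, -0.01, 0, 0, 0.2], [0.03, 0.124, -0.135, -0.03, 0, 0, 0.2], [0.03, 0.124, -0.135, -0.03, 0, 0, 0.2], [0.03, 0.124, -0.135, -0.03, 0, 0, 0.2], [0.03, 0.124, -0.135, -0.03, 0, 0, 0.2]]
  ]
}}

```text
time: 3.2
tool_pos: [0.5614, 0.2163, 0.1923]
tcp_rot: [2.089, 2.345, 0.003]
wrist_force: [-0.1, -0.6, -0.2]
width: 0.351
```

Run:
```python
from h import *
s=read_state();c=get_calibration("wrist"); im,d=read_camera("wrist"); cv2.imwrite("pics/w0.png",im)
print(s["tool_pos"],s["tcp_rot"],np.round(c["world_from_camera"],3).tolist())
P,uv=world("wrist",np.ones(d.shape,bool),d,c); x,y,z=P.T
th=np.radians(6.5);X=np.array([np.cos(th),np.sin(th)]);Y=np.array([-X[1],X[0]]); o=np.array([.562,.2155])
u=(P[:,:2]-o)@X; v=(P[:,:2]-o)@Y
g=(u>-.05)&(u<.025)&(abs(v)<.09)&(z>.04)&(z<.09)
print(g.sum()); t=g&(z>np.percentile(z[g],80))
print(np.percentile(u[g],[2,50,98]),np.percentile(v[g],[1,99]),np.percentile(z[g],[5,50,95,99]),"top line u",np.median(u[t]),np.polyfit(v[t],u[t],1))
f=(abs(v)<.12)&(z>.03)&(u>0.0)&(u<.09)
for a in np.arange(0,.09,.005):
    k=f&(u>=a)&(u<a+.005)
    if k.sum(): print(round(a,3),k.sum(),np.percentile(z[k],[5,50,95]).round(3))
```

```text
[0.56140972 0.21629709 0.19225167] [2.08949102 2.34504638 0.00326423] [[0.993, 0.11, 0.034, 0.553], [0.115, -0.955, -0.273, 0.286], [0.003, 0.275, -0.961, 0.349], [0.0, 0.0, 0.0, 1.0]]
2033
[-0.003244    0.00296425  0.022568  ] [-0.05837067  0.06532992] [0.06828759 0.07116773 0.07295335 0.07353118] top line u 0.002035373824726075 [0.00271378 0.00208235]
0.0 1870 [0.071 0.283 0.295]
0.005 1879 [0.069 0.289 0.302]
0.01 2679 [0.21  0.286 0.302]
0.015 3300 [0.219 0.28  0.302]
0.02 1587 [0.071 0.265 0.294]
0.025 620 [0.069 0.251 0.294]
0.03 1152 [0.07  0.261 0.263]
0.035 4561 [0.04  0.093 0.27 ]
0.04 4919 [0.092 0.271 0.284]
0.045 4550 [0.092 0.277 0.294]
0.05 3528 [0.083 0.105 0.295]
0.055 2728 [0.083 0.105 0.295]
0.06 1750 [0.104 0.105 0.295]
0.065 1579 [0.104 0.105 0.106]
0.07 1608 [0.104 0.105 0.106]
0.075 1636 [0.104 0.105 0.106]
0.08 1668 [0.104 0.105 0.106]
0.085 1658 [0.104 0.105 0.106]
```

View pics/w0.png

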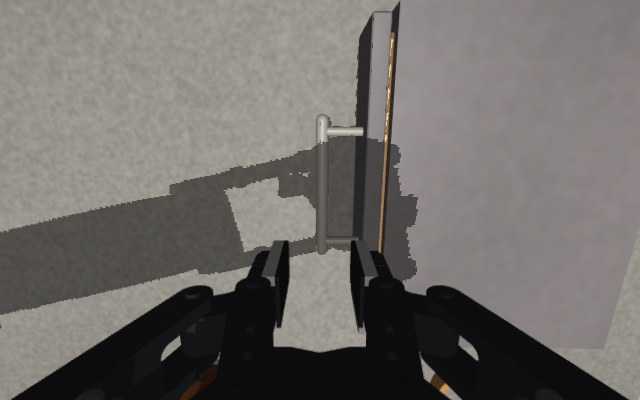

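The wrist view shows the bar at column 322, rows 118–250, and the slightly open drawer front to its right. The bar's top is at z 0.073, so its centre is at 0.067, which matches. I'll go down and grip.

{"name": "step_arm", "arguments": {
  "motion": [
    [[0.026, 0.002, 0.002, -0.02, 0, 0, 0], [0.026, 0.002, 0.002, -0.05, 0, 0, 0], [0.026, 0.002, 0.002, -0.08, 0, 0, 0], [0.026, 0.002, 0.002, -0.1, 0, 0, 0], [0.026, 0.002, 0.002, -0.119, 0, 0, 0], [0.026, 0.002, 0.002, -0.119, 0, 0, 0], [0.0, 0.002, 0.002, -0.119, 0, 0, 0], [0.0, 0.002, 0.002, -0.119, 0, 0, 0]]
  ],
  "newtons": 40
}}

```text
time: 4.25
tool_pos: [0.5646, 0.2186, 0.0747]
tcp_rot: [2.089, 2.344, 0.007]
wrist_force: [-0.8, 0.9, 0.5]
width: 0.003
```

The fingers shut completely without meeting the bar, so I'll look again.

Run:
```python
from h import *
print(read_state()["width"]); c=get_calibration("wrist"); im,d=read_camera("wrist"); im2,d2=read_camera("side"); 
cv2.imwrite("pics/w1.png",np.vstack([cv2.resize(im,(400,250)),cv2.resize(im2[130:270,180:404],(400,250),interpolation=2)]))
```

```text
0.0027745414569690157
```

View pics/w1.png

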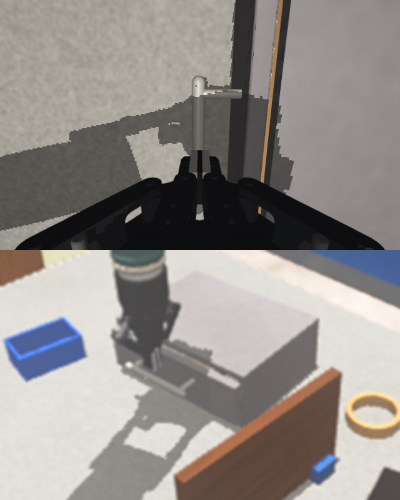

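Run:
```python
from h import *
c=get_calibration("wrist"); im,d=read_camera("wrist"); print(read_state()["width"])
a=cv2.resize(im[110:350,200:440],(560,560),interpolation=2); a=cv2.convertScaleAbs(a,alpha=1.8,beta=20)
cv2.imwrite("pics/w2.png",a)
P,uv=world("wrist",np.ones(d.shape,bool),d,c)
Z=np.zeros(d.shape);Z[uv[:,1],uv[:,0]]=P[:,2]
for r in range(180,350,15): print(r,np.round(Z[r,290:352:4],3))
```

```text
0.0007872883343075606
180 [-0.001  0.001  0.     0.     0.     0.07   0.071  0.073  0.073  0.07
  0.001 -0.001 -0.     0.    -0.001 -0.   ]
195 [ 0.    -0.001 -0.001 -0.002  0.     0.071  0.073  0.073  0.071  0.071
 -0.    -0.001 -0.    -0.     0.    -0.   ]
210 [-0.002  0.001  0.001 -0.     0.     0.071  0.072  0.072  0.073  0.07
 -0.001 -0.002 -0.    -0.    -0.    -0.001]
225 [-0.    -0.     0.     0.001  0.     0.07   0.072  0.071  0.072  0.069
 -0.     0.     0.     0.001  0.     0.001]
240 [ 0.001 -0.    -0.001 -0.     0.093  0.094  0.092  0.093  0.094  0.093
  0.093  0.     0.001 -0.     0.    -0.001]
255 [ 0.101  0.1    0.101  0.099  0.109  0.109  0.108  0.109  0.109  0.109
  0.109  0.11   0.101  0.101  0.102 -0.   ]
270 [0.115 0.115 0.115 0.114 0.121 0.123 0.122 0.121 0.121 0.123 0.121 0.123
 0.114 0.116 0.114 0.115]
285 [0.134 0.135 0.135 0.135 0.135 0.135 0.126 0.126 0.127 0.134 0.135 0.135
 0.135 0.136 0.136 0.135]
300 [0.143 0.144 0.145 0.143 0.143 0.143 0.135 0.126 0.125 0.136 0.144 0.143
 0.143 0.143 0.145 0.143]
315 [0.157 0.158 0.158 0.157 0.154 0.145 0.135 0.126 0.125 0.136 0.147 0.156
 0.159 0.158 0.157 0.158]
330 [0.164 0.165 0.164 0.163 0.155 0.138 0.135 0.072 0.072 0.137 0.138 0.156
 0.163 0.164 0.164 0.164]
345 [0.168 0.169 0.167 0.159 0.154 0.14  0.    0.001 0.001 0.137 0.14  0.156
 0.164 0.17  0.169 0.17 ]
```

View pics/w2.png

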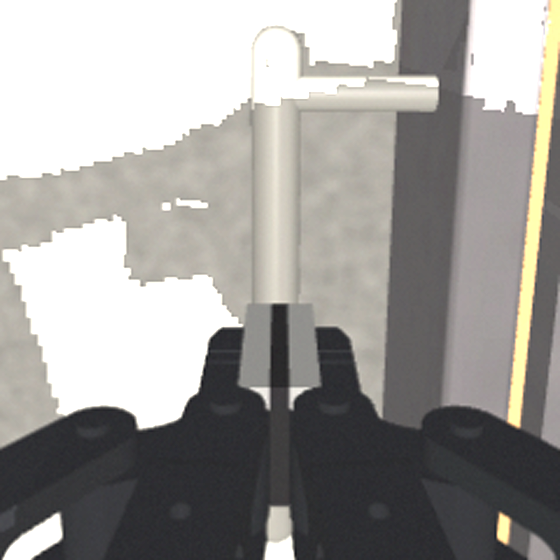

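Run:
```python
from h import *
from scipy.spatial.transform import Rotation as R
s=read_state();c=get_calibration("wrist"); im,d=read_camera("wrist"); print(s["tool_pos"],s["q"],s["width"])
P,uv=world("wrist",np.ones(d.shape,bool),d,c)
L=(P-s["tool_pos"])@R.from_rotvec(s["tcp_rot"]).as_matrix()
T=np.full(d.shape+(3,),np.nan);T[uv[:,1],uv[:,0]]=L*1000
for r in list(range(226,262,3)): print(r,[np.round(T[r,k],0).tolist() for k in (308,316,320,330)])
```

```text
[0.56419799 0.21839192 0.07426847] [3.27944204e-01 2.56237428e-01 1.89319682e+00 4.17840461e-04
 9.88155518e-01 2.12765091e-01] 0.0007872883343075606
226 [[-16.0, -9.0, 73.0], [11.0, -2.0, 2.0], [11.0, 0.0, 2.0], [-16.0, 8.0, 75.0]]
229 [[-19.0, -9.0, 74.0], [9.0, -2.0, 2.0], [10.0, 0.0, 1.0], [-19.0, 8.0, 74.0]]
232 [[-21.0, -9.0, 74.0], [8.0, -2.0, 2.0], [8.0, 0.0, 2.0], [-21.0, 8.0, 74.0]]
235 [[-24.0, -9.0, 75.0], [6.0, -2.0, 1.0], [6.0, 0.0, 1.0], [-24.0, 8.0, 75.0]]
238 [[-26.0, -9.0, 74.0], [4.0, -2.0, 2.0], [4.0, 0.0, 2.0], [-26.0, 8.0, 75.0]]
241 [[12.0, -5.0, -20.0], [11.0, -2.0, -19.0], [11.0, 0.0, -19.0], [12.0, 5.0, -20.0]]
244 [[11.0, -5.0, -22.0], [nan, nan, nan], [12.0, 0.0, -23.0], [12.0, 5.0, -23.0]]
247 [[12.0, -5.0, -27.0], [12.0, -2.0, -27.0], [12.0, 0.0, -26.0], [12.0, 5.0, -26.0]]
250 [[12.0, -5.0, -31.0], [12.0, -2.0, -30.0], [12.0, 0.0, -29.0], [12.0, 5.0, -29.0]]
253 [[12.0, -5.0, -32.0], [12.0, -1.0, -33.0], [11.0, 0.0, -32.0], [12.0, 4.0, -33.0]]
256 [[11.0, -5.0, -35.0], [12.0, -1.0, -36.0], [12.0, 0.0, -37.0], [12.0, 4.0, -36.0]]
259 [[12.0, -5.0, -38.0], [11.0, -1.0, -37.0], [12.0, 0.0, -38.0], [12.0, 4.0, -39.0]]
```

The wrist depth puts the fingertips about 19 mm behind the reported TCP. The text says 22 mm ahead. I'll check this with the side and top cameras before trusting it.

Run:
```python
from h import *
s=read_state(); p=s["tool_pos"]; print(p)
th=np.radians(6.5);X=np.array([np.cos(th),np.sin(th)]);Y=np.array([-X[1],X[0]])
for n in ["side","top"]:
    im,d=read_camera(n); P,uv=world(n,np.ones(d.shape,bool),d); u=(P[:,:2]-p[:2])@X; v=(P[:,:2]-p[:2])@Y; z=P[:,2]
    for a in np.arange(.05,.26,.01):
        k=(abs(u)<.028)&(abs(v)<.02)&(z>=a)&(z<a+.01)
        if k.sum(): print(n,round(a,2),k.sum(),"u",np.percentile(u[k],[5,95]).round(3),"v",np.percentile(v[k],[5,95]).round(3))
```

```text
[0.56399426 0.218329   0.07403977]
side 0.06 17 u [-0.008 -0.005] v [-0.017  0.015]
side 0.07 26 u [-0.007  0.   ] v [-0.018  0.017]
side 0.08 1 u [-0.008 -0.008] v [-0.001 -0.001]
side 0.09 22 u [-0.013  0.005] v [-0.012  0.004]
side 0.1 30 u [-0.015  0.008] v [-0.012  0.003]
side 0.11 35 u [-0.015  0.01 ] v [-0.012  0.004]
side 0.12 20 u [-0.014  0.009] v [-0.013 -0.006]
side 0.13 44 u [-0.02   0.022] v [-0.014  0.001]
side 0.14 55 u [-0.024  0.025] v [-0.013  0.008]
side 0.15 44 u [-0.018  0.023] v [-0.018  0.014]
side 0.16 44 u [-0.023  0.015] v [-0.018 -0.009]
side 0.17 44 u [-0.026  0.014] v [-0.018 -0.009]
side 0.18 51 u [-0.025  0.02 ] v [-0.02 -0.01]
side 0.19 61 u [-0.022  0.023] v [-0.019 -0.009]
side 0.2 14 u [-0.027 -0.01 ] v [-0.012 -0.008]
```

Both cameras agree that the real fingertips are about 41 mm higher than the reported TCP implies. From here I take true TCP z as reported z + 0.041. I'll reopen, go down 41 mm more and grip.

{"name": "step_arm", "arguments": {
  "motion": [
    [[0.026, 0, 0, 0, 0, 0, 0], [0.026, 0, 0, 0, 0, 0, 0], [0.026, 0, 0, 0, 0, 0, 0], [0.026, 0, 0, -0.014, 0, 0, 0], [0.026, 0, 0, -0.028, 0, 0, 0], [0.026, 0, 0, -0.041, 0, 0, 0], [0.026, 0, 0, -0.041, 0, 0, 0], [0.0, 0, 0, -0.041, 0, 0, 0]]
  ],
  "newtons": 40
}}

```text
time: 5.55
tool_pos: [0.5647, 0.2185, 0.0333]
tcp_rot: [2.089, 2.344, 0.007]
wrist_force: [-7.7, -1.1, 16.6]
width: 0.112
```

{"name": "step_arm", "arguments": {
  "motion": [
    [[0, 0, 0, 0, 0, 0, 0], [0, 0, 0, 0, 0, 0, 0], [0, 0, 0, 0, 0, 0, 0], [0, -0.003, 0, 0, 0, 0, 0], [0, -0.006, -0.001, 0, 0, 0, 0], [0, -0.01, -0.001, 0, 0, 0, 0], [0, -0.014, -0.0016, 0, 0, 0, 0], [0, -0.02, -0.0023, 0, 0, 0, 0]]
  ]
}}

```text
time: 6.55
tool_pos: [0.5448, 0.2163, 0.0334]
tcp_rot: [2.089, 2.343, 0.008]
wrist_force: [0.5, 0.3, 4.1]
width: 0.11
```

The bar is gripped and the drawer is moving. I'll keep pulling smoothly.

{"name": "step_arm", "arguments": {
  "motion": [
    [[0, -0.006, -0.0007, 0, 0, 0, 0], [0, -0.018, -0.002, 0, 0, 0, 0], [0, -0.034, -0.0038, 0, 0, 0, 0], [0, -0.05, -0.0056, 0, 0, 0, 0], [0, -0.066, -0.0075, 0, 0, 0, 0], [0, -0.08, -0.0091, 0, 0, 0, 0], [0, -0.092, -0.0105, 0, 0, 0, 0], [0, -0.1, -0.0114, 0, 0, 0, 0]]
  ]
}}

```text
time: 7.55
tool_pos: [0.4437, 0.205, 0.0334]
tcp_rot: [2.089, 2.344, 0.008]
wrist_force: [0.8, 1.6, 3.8]
width: 0.115
```

{"name": "step_arm", "arguments": {
  "motion": [
    [[0, -0.003, -0.0003, 0, 0, 0, 0], [0, -0.006, -0.0006, 0, 0, 0, 0], [0, -0.009, -0.001, 0, 0, 0, 0], [0, -0.012, -0.0013, 0, 0, 0, 0], [0, -0.015, -0.0016, 0, 0, 0, 0], [0, -0.018, -0.002, 0, 0, 0, 0], [0, -0.018, -0.002, 0, 0, 0, 0], [0, -0.018, -0.002, 0, 0, 0, 0]]
  ]
}}

```text
time: 8.55
tool_pos: [0.425, 0.203, 0.0334]
tcp_rot: [2.089, 2.344, 0.007]
wrist_force: [-0.3, 1.3, 6.8]
width: 0.111
```

{"name": "step_arm", "arguments": {
  "motion": [
    [[0, -0.001, -0.0001, 0, 0, 0, 0], [0, -0.002, -0.0002, 0, 0, 0, 0], [0, -0.003, -0.0003, 0, 0, 0, 0], [0, -0.004, -0.0005, 0, 0, 0, 0], [0, -0.005, -0.0006, 0, 0, 0, 0], [0, -0.005, -0.0006, 0, 0, 0, 0], [0, -0.005, -0.0006, 0, 0, 0, 0], [0, -0.005, -0.0006, 0, 0, 0, 0]]
  ]
}}

```text
time: 9.55
tool_pos: [0.4198, 0.2024, 0.0334]
tcp_rot: [2.09, 2.344, 0.007]
wrist_force: [-0.3, 2.2, 5.7]
width: 0.107
```

{"name": "step_arm", "arguments": {
  "motion": [
    [[0, -0.001, -0.0001, 0, 0, 0, 0], [0, -0.002, -0.0002, 0, 0, 0, 0], [0, -0.003, -0.0003, 0, 0, 0, 0], [0, -0.004, -0.0005, 0, 0, 0, 0], [0, -0.005, -0.0006, 0, 0, 0, 0], [0, -0.005, -0.0006, 0, 0, 0, 0], [0, -0.005, -0.0006, 0, 0, 0, 0], [0, -0.005, -0.0006, 0, 0, 0, 0]]
  ]
}}

```text
time: 10.55
tool_pos: [0.4167, 0.2021, 0.0335]
tcp_rot: [2.088, 2.343, 0.011]
wrist_force: [6.8, 1.0, -1.3]
width: 0.11
```

{"name": "step_arm", "arguments": {
  "motion": [
    [[0, -0.002, -0.0002, 0, 0, 0, 0], [0, -0.003, -0.0003, 0, 0, 0, 0], [0, -0.004, -0.0003, 0, 0, 0, 0], [0, -0.004, -0.0003, 0, 0, 0, 0], [0, -0.002, 0, 0, 0, 0, 0], [0, 0, 0, 0, 0, 0, 0], [0.026, 0, 0, 0, 0, 0, 0], [0.026, 0, 0, 0, 0, 0, 0]]
  ]
}}

```text
time: 11.55
tool_pos: [0.4149, 0.2014, 0.0324]
tcp_rot: [2.089, 2.344, 0.007]
wrist_force: [-0.3, 0.9, -1.0]
width: 0.304
```

{"name": "step_arm", "arguments": {
  "motion": [
    [[0.026, 0, 0, 0.03, 0, 0, 0], [0.05, 0, 0, 0.08, 0, 0, 0], [0.085, 0, 0, 0.13, 0, 0, 0], [0.085, 0.04, -0.01, 0.17, 0, 0, 0], [0.085, 0.08, -0.03, 0.2, 0, 0, 0], [0.085, 0.115, -0.04, 0.22, 0, 0, 0], [0.085, 0.115, -0.04, 0.22, 0, 0, 0], [0.085, 0.115, -0.04, 0.22, 0, 0, 0]]
  ]
}}

```text
time: 12.55
tool_pos: [0.5284, 0.1612, 0.2508]
tcp_rot: [-2.09, -2.345, -0.003]
wrist_force: [-0.7, 0.2, -0.3]
width: 0.995
```

Run:
```python
from h import *
s=read_state();c=get_calibration("wrist"); im,d=read_camera("wrist"); cv2.imwrite("pics/w3.png",im); print(s["tool_pos"])
np.savez("w3.npz",d=d,T=c["world_from_camera"])
def show(n,c,d):
  for t in ["reader","button_unit","cabinet_drawer0_handle"]:
    for r in spot_in(n,t)[:2]: print(n,t,round(r["score"],2),towld(c,r["xyz"]).round(3))
    for r in regions_of(n,t)[:1]:
        W,u=world(n,r["region"],d,c); 
        if t!="reader" or len(W)<20: print(" region",len(W),np.median(W,0).round(3)); continue
        for lo,hi in ((.072,.09),(.045,.058)):
            q=W[(W[:,2]>lo)&(W[:,2]<hi)]
            if len(q)>20: print(" ",lo,len(q),cv2.minAreaRect(q[:,:2].astype(np.float32)*1000),np.percentile(q[:,2],[5,50,95]).round(4))
show("wrist",c,d)
for n in ("top","side"):
    im,d=read_camera(n); c=get_calibration(n); show(n,c,d)
```

```text
[0.52839489 0.16117224 0.25082079]
  0.072 1413 ((542.649658203125, 158.0353240966797), (55.89244842529297, 28.30619239807129), 3.0655667781829834) [0.0789 0.0808 0.0821]
  0.045 2491 ((542.7345581054688, 157.89544677734375), (84.1280288696289, 64.146484375), 3.392615556716919) [0.0496 0.0509 0.0523]
wrist button_unit 0.67 [0.528 0.268 0.05 ]
wrist button_unit 0.34 [0.653 0.228 0.106]
 region 4888 [0.526 0.271 0.049]
wrist cabinet_drawer0_handle 0.81 [0.531 0.22  0.022]
 region 33590 [0.531 0.223 0.023]
  0.072 799 ((541.1283569335938, -292.8253173828125), (243.53233337402344, 183.91903686523438), 16.108264923095703) [0.0791 0.0883 0.0899]
  0.045 56 ((518.9693603515625, -205.2281036376953), (229.69113159179688, 2.839099884033203), 15.854974746704102) [0.0453 0.0516 0.057 ]
top cabinet_drawer0_handle 0.8 [0.542 0.24  0.043]
 region 1676 [0.541 0.226 0.031]
side reader 0.64 [0.535 0.142 0.057]
  0.072 186 ((522.1585083007812, 138.35626220703125), (104.34503173828125, 55.04235076904297), 45.03186798095703) [0.0733 0.0799 0.0818]
  0.045 256 ((543.0106201171875, 155.89724731445312), (83.03823852539062, 63.428985595703125), 1.9661344289779663) [0.0479 0.0507 0.056 ]
side button_unit 0.61 [0.519 0.261 0.045]
 region 458 [0.519 0.26  0.049]
side cabinet_drawer0_handle 0.66 [0.517 0.211 0.051]
 region 4461 [0.521 0.213 0.05 ]
```

View pics/w3.png

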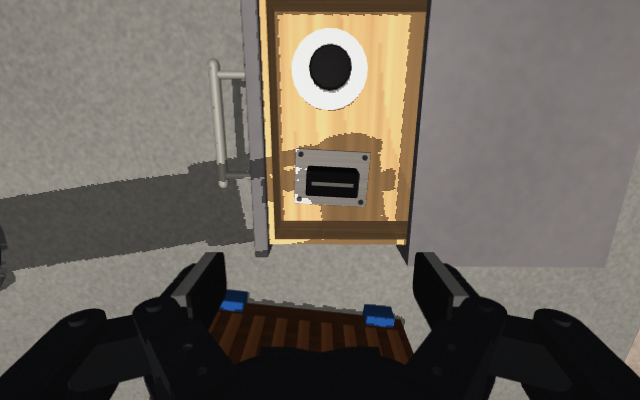

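The wrist view shows the drawer out. The button is at (330,67), and the reader is at (332,182) with nothing near it. The reader is at (0.5427, 0.158) with yaw about 3.2° and top z 0.081, which matches the text, and the side view agrees to 2 mm. I'll turn the jaws to -86.8°, which leaves room in the last joint for the bay.

{"name": "step_arm", "arguments": {
  "motion": [
    [[0.06, 0.014, -0.003, 0, 0, 0, -10.3], [0.06, 0.014, -0.003, 0, 0, 0, -20.6], [0.06, 0.014, -0.003, 0, 0, 0, -30.9], [0.06, 0.014, -0.003, -0.01, 0, 0, -41.2], [0.06, 0.014, -0.003, -0.02, 0, 0, -51.5], [0.06, 0.014, -0.003, -0.04, 0, 0, -61.8], [0.06, 0.014, -0.003, -0.06, 0, 0, -72.1], [0.06, 0.014, -0.003, -0.06, 0, 0, -82.4]]
  ]
}}

```text
time: 14.6
tool_pos: [0.5424, 0.1579, 0.19]
tcp_rot: [3.114, 0.378, -0.004]
wrist_force: [-0.3, -0.6, 0.3]
width: 0.702
```

{"name": "step_arm", "arguments": {
  "motion": [
    [[0.06, 0, 0, 0, 0, 0, -6], [0.06, 0, 0, 0, 0, 0, -10.9], [0.06, 0, 0, -0.02, 0, 0, -10.9], [0.06, 0, 0, -0.05, 0, 0, -10.9], [0.06, 0, 0, -0.08, 0, 0, -10.9], [0.06, 0, 0, -0.1, 0, 0, -10.9], [0.06, 0, 0, -0.1, 0, 0, -10.9], [0.06, 0, 0, -0.1, 0, 0, -10.9]]
  ]
}}

```text
time: 15.6
tool_pos: [0.5426, 0.158, 0.09]
tcp_rot: [3.136, 0.082, -0.004]
wrist_force: [0.3, -0.3, 0.4]
width: 0.703
```

Run:
```python
from h import *
s=read_state(); r=s["tcp_rot"]; f=np.degrees(np.arctan2(r[1],r[0])); print(s["tool_pos"],r,"jaw",2*f-90,s["q"].round(3),s["width"])
```

```text
[0.54255595 0.15797616 0.09004903] [ 3.13588566  0.08188173 -0.00424984] jaw -87.00855703917739 [ 0.242  0.173  1.962 -0.005  1.01   1.763] 0.7028362645993295
```

{"name": "step_arm", "arguments": {
  "motion": [
    [[0.06, 0, 0, -0.02, 0, 0, 0], [0.06, 0, 0, -0.04, 0, 0, 0], [0.06, 0, 0, -0.054, 0, 0, 0], [0.06, 0, 0, -0.054, 0, 0, 0], [0.02, 0, 0, -0.054, 0, 0, 0], [0.02, 0, 0, -0.054, 0, 0, 0], [0.02, 0, 0, -0.054, 0, 0, 0], [0.02, 0, 0, -0.054, 0, 0, 0]]
  ],
  "newtons": 50
}}

```text
time: 16.6
tool_pos: [0.5436, 0.1582, 0.0372]
tcp_rot: [3.136, 0.082, -0.001]
wrist_force: [0.2, -0.7, 6.5]
width: 0.316
```

{"name": "step_arm", "arguments": {
  "motion": [
    [[0.02, 0, 0, 0.005, 0, 0, 0], [0.02, 0, 0, 0.015, 0, 0, 0], [0.02, 0, 0, 0.04, 0, 0, 0], [0.02, 0, 0, 0.075, 0, 0, 0], [0.02, 0, 0, 0.115, 0, 0, 0], [0.02, 0, 0, 0.155, 0, 0, 0], [0.02, 0, 0, 0.19, 0, 0, 0], [0.02, 0, 0, 0.21, 0, 0, 0]]
  ]
}}

```text
time: 17.6
tool_pos: [0.5441, 0.1584, 0.2497]
tcp_rot: [3.137, 0.082, 0.003]
wrist_force: [0.3, -0.2, -2.9]
width: 0.321
```

```bash
cat > held.py <<'E'
from h import *
def held(save=None):
    s=read_state(); r=s["tcp_rot"]; f=np.degrees(np.arctan2(r[1],r[0])); p=s["tool_pos"]; print(p,r,"jaw",round(2*f-90,2),s["width"],s["wrist_force"].round(1))
    for n in ("side","top","wrist"):
        c=get_calibration(n); im,d=read_camera(n)
        if save: cv2.imwrite(f"pics/{save}_{n}.png",im)
        P,uv=world(n,np.ones(d.shape,bool),d,c); L=P-p
        k=(np.linalg.norm(L[:,:2],axis=1)<.06)&(L[:,2]>-.06)&(L[:,2]<.03); q=P[k]
        for a in np.arange(-.03,.03,.003):
            w=q[(q[:,2]-p[2]>=a)&(q[:,2]-p[2]<a+.003)]
            if len(w)>15:
                b=cv2.minAreaRect(w[:,:2].astype(np.float32)*1000); print(n,round(a*1000),len(w),np.round(b[0],1),np.round(b[1],1),round(b[2],1))
E
python3 - <<'E'
from held import *
held("h")
E
```

```text
[0.5441475  0.15837176 0.24966403] [3.13689502 0.08204336 0.00324664] jaw -87.0 0.32099042044976794 [ 0.3 -0.2 -2.9]
side -15 22 [532.4 142.5] [30.3 71.4] 61.6
side -12 35 [532.9 143. ] [31.1 71.3] 61.0
side -9 35 [532.9 142.6] [32.7 71.2] 60.6
side -6 30 [532.6 143.7] [30.2 73.4] 60.9
side -3 30 [532.8 142.7] [33.7 73.5] 61.9
side 9 45 [541.6 155. ] [85.2 60.3] 2.0
side 12 226 [541.4 157.2] [85.7 65.8] 2.3
side 15 35 [535.1 145.8] [34.2 91.4] 66.1
side 18 21 [537.  147.6] [22.3 59.8] 69.4
side 21 26 [537.6 147.3] [23.  60.3] 70.7
side 24 31 [537.7 145.7] [27.  60.4] 71.2
side 27 27 [534.9 145.8] [23.6 56.5] 67.7
wrist 9 129 [564.9 160.1] [41.8 64.5] 3.0
wrist 12 6550 [544.1 158.9] [84.2 64.2] 3.4
wrist 15 620 [544.8 159.2] [81.6 62.5] 2.9
wrist 18 168 [561.8 160.2] [20.9 50. ] 3.1
wrist 21 209 [561.5 160.3] [20.8 52.1] 3.2
wrist 24 261 [561.6 160.1] [21.  54.4] 2.9
wrist 27 260 [561.6 160. ] [20.8 54.1] 2.7
```

The reader is held level, with its underside 15 mm below the reported TCP, yaw about 3° and centred within 1 mm. I'll carry it over the panel with the underside at about 0.235, stopping short so the wrist camera can see the bay.

{"name": "step_arm", "arguments": {
  "motion": [
    [[0.02, -0.004, -0.015, 0.003, 0, 0, 1], [0.02, -0.012, -0.05, 0.003, 0, 0, 2.5], [0.02, -0.024, -0.098, 0.003, 0, 0, 4], [0.02, -0.036, -0.148, 0.003, 0, 0, 6], [0.02, -0.049, -0.198, 0.003, 0, 0, 8], [0.02, -0.061, -0.248, 0.003, 0, 0, 10], [0.02, -0.073, -0.298, 0.003, 0, 0, 12], [0.02, -0.085, -0.348, 0.003, 0, 0, 13]]
  ]
}}

```text
time: 18.75
tool_pos: [0.457, -0.1906, 0.2481]
tcp_rot: [3.109, 0.438, -0.003]
wrist_force: [0.5, -0.2, -1.9]
width: 0.319
```

{"name": "step_arm", "arguments": {
  "motion": [
    [[0.02, -0.011, -0.045, 0, 0, 0, 0], [0.02, -0.022, -0.09, 0, 0, 0, 0], [0.02, -0.03, -0.12, 0, 0, 0, 0], [0.02, -0.034, -0.132, 0, 0, 0, 0], [0.02, -0.035, -0.135, 0, 0, 0, 0], [0.02, -0.035, -0.135, 0, 0, 0, 0], [0.02, -0.035, -0.135, 0, 0, 0, 0], [0.02, -0.035, -0.135, 0, 0, 0, 0]]
  ]
}}

```text
time: 19.75
tool_pos: [0.4224, -0.3249, 0.2483]
tcp_rot: [3.109, 0.44, -0.003]
wrist_force: [-0.2, -0.1, -2.9]
width: 0.322
```

```bash
cat > bay.py <<'E'
from h import *
def bay(n):
    c=get_calibration(n); im,d=read_camera(n); P,uv=world(n,np.ones(d.shape,bool),d,c); x,y,z=P.T
    co=(abs(z-.092)<.006)&(x>.35)&(x<.8)&(y<-.15)&(y>-.5); print(n,co.sum(),"z",np.median(z[co]))
    m=np.zeros(d.shape,np.uint8); m[uv[co][:,1],uv[co][:,0]]=255
    cs,h=cv2.findContours(m,cv2.RETR_CCOMP,cv2.CHAIN_APPROX_NONE)
    K=np.array(c["K"]);D=np.array(c["dist_coeffs"]);T=np.array(c["world_from_camera"])
    for ct,hh in zip(cs,h[0]):
        if cv2.contourArea(ct)<300: continue
        r=cv2.undistortPoints(ct.astype(np.float64),K,D)[:,0]; r=np.c_[r,np.ones(len(r))]@T[:3,:3].T
        w=T[:3,3]+r*((np.median(z[co])-T[2,3])/r[:,2])[:,None]
        b=cv2.minAreaRect(w[:,:2].astype(np.float32)*1000); print("  hole" if hh[3]>=0 else "  outer",np.round(b[0],1),np.round(b[1],1),round(b[2],1))
    return im
E
python3 - <<'E'
from bay import *
im=bay("wrist"); cv2.imwrite("pics/w5.png",im); bay("side"); s=read_state();print(s["tool_pos"],s["tcp_rot"],s["width"])
E
```

```text
wrist 28765 z 0.09183764585626669
  outer [ 502.  -300.5] [154.6 180.8] 15.7
  hole [ 513.5 -297.5] [77.7 54.8] 15.8
side 5629 z 0.09162433647768908
  outer [ 539.2 -290.4] [243.4 180. ] 16.1
[ 0.4222898  -0.32517433  0.24829572] [ 3.10897372e+00  4.39294018e-01 -2.81381349e-03] 0.3154039515728733
```

View pics/w5.png

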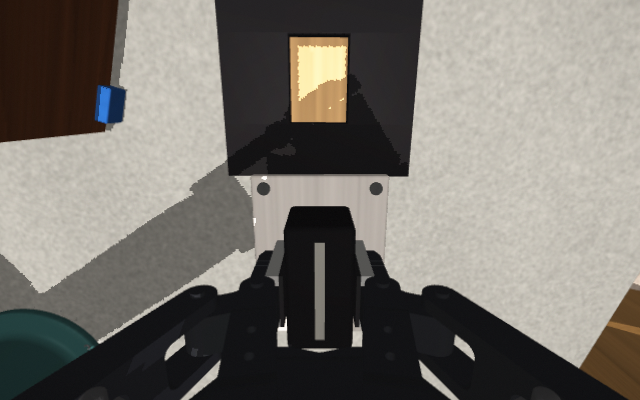

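The wrist view shows the bay at (320,78), clear of everything, and the reader held straight in the jaws. The bay is at (0.5135, -0.2975) with yaw 15.8° and z 0.092. I'll move over it and partway down.

{"name": "step_arm", "arguments": {
  "motion": [
    [[0.02, 0.015, 0.0045, 0, 0, 0, -0.2], [0.02, 0.045, 0.013, 0, 0, 0, -0.2], [0.02, 0.075, 0.022, 0, 0, 0, -0.2], [0.02, 0.091, 0.0265, 0, 0, 0, -0.2], [0.02, 0.091, 0.0265, -0.03, 0, 0, -0.2], [0.02, 0.091, 0.0265, -0.07, 0, 0, -0.2], [0.02, 0.091, 0.0265, -0.1, 0, 0, -0.2], [0.02, 0.091, 0.0265, -0.1, 0, 0, -0.2]]
  ]
}}

```text
time: 20.85
tool_pos: [0.5111, -0.297, 0.1449]
tcp_rot: [-3.108, -0.434, 0.012]
wrist_force: [-0.0, -0.1, -2.7]
width: 0.319
```

Run:
```python
from held import *
held("k")
from bay import bay
bay("side"); bay("top")
```

```text
[ 0.51108103 -0.2970181   0.14486162] [-3.10843386 -0.43393319  0.01170221] jaw -434.11 0.3193554327909558 [-0.  -0.1 -2.7]
side -12 28 [ 477.7 -305.9] [ 2.9 41.2] 16.5
side -9 23 [ 478.7 -307. ] [ 3.4 40.8] 18.9
side 9 61 [ 503.9 -300.5] [75.4 60.1] 14.3
side 12 480 [ 504. -299.] [75.3 65.4] 16.4
side 15 51 [ 493.9 -299.7] [53.7 59.8] 15.7
side 18 25 [ 490.8 -304.4] [20.  36.8] 18.3
side 21 32 [ 492.3 -301.5] [24.3 52.4] 15.2
side 24 40 [ 495.2 -304. ] [29.3 55.6] 24.9
side 27 33 [ 492.3 -301.5] [23.7 53.9] 15.4
top 12 43 [ 514.2 -284.6] [53.  95.1] 77.6
top 15 89 [ 512. -299.] [83.2 63.2] 14.5
top 18 66 [ 511.3 -298.5] [83.3 58.3] 15.9
top 21 26 [ 512.6 -294.9] [74.2 52.8] 10.7
wrist 12 103 [ 552.8 -286.7] [ 0.3 61.8] 15.9
wrist 15 4780 [ 513.  -298.4] [83.8 64.1] 16.0
wrist 18 2390 [ 513.6 -298.2] [82.7 63. ] 15.7
wrist 21 135 [ 531.7 -294.9] [19.6 42.1] 10.5
wrist 24 209 [ 530.  -293.5] [21.  51.2] 15.4
wrist 27 246 [ 529.8 -293.5] [20.9 54.5] 16.7
side 6256 z 0.0916483330009279
  outer [ 538.8 -290.5] [244.1 180. ] 16.1
top 2878 z 0.09267450724970583
  outer [ 543.1 -291. ] [240.4 182.2] 15.8
  hole [ 611.  -271.1] [62.3 63.4] 45.2
```

{"name": "step_arm", "arguments": {
  "motion": [
    [[0.02, 0, 0, -0.005, 0, 0, 0], [0.02, 0, 0, -0.01, 0, 0, 0], [0.02, 0, 0, -0.015, 0, 0, 0], [0.02, 0, 0, -0.02, 0, 0, 0], [0.02, 0, 0, -0.02, 0, 0, 0], [0.02, 0, 0, -0.02, 0, 0, 0], [0.02, 0, 0, -0.02, 0, 0, 0], [0.02, 0, 0, -0.02, 0, 0, 0]]
  ]
}}

```text
time: 22.1
tool_pos: [0.5149, -0.2996, 0.1309]
tcp_rot: [3.107, 0.433, 0.002]
wrist_force: [0.1, -1.0, -2.7]
width: 0.32
```

```bash
cat > fl.py <<'E'
from h import *
from scipy.spatial.transform import Rotation as R
def fl():
    s=read_state(); p=s["tool_pos"]; M=R.from_rotvec(s["tcp_rot"]).as_matrix(); print("tcp",p.round(4),"tool z",M[:,2].round(4),"jaw",np.degrees(np.arctan2(M[1,1],M[0,1])).round(2),"vel",abs(s["joint_vel"]).max().round(4),s["width"])
    for n in ("wrist","side","top"):
        c=get_calibration(n); im,d=read_camera(n); P,uv=world(n,np.ones(d.shape,bool),d,c)
        k=(np.linalg.norm(P[:,:2]-p[:2],axis=1)<.058)&(abs(P[:,2]-p[2]-.0145)<.008); q=P[k]
        for _ in range(4):
            A=np.c_[q[:,:2]-p[:2],np.ones(len(q))]; w=np.linalg.lstsq(A,q[:,2],rcond=None)[0]; e=abs(A@w-q[:,2]); q=q[e<max(.0015,1.5*np.median(e))]
        b=cv2.minAreaRect(q[:,:2].astype(np.float32)*1000); print(n,len(q),"flange z",round(w[2],4),"slope",w[:2].round(4),np.round(b[0],1),np.round(b[1],1),round(b[2],1))
E
python3 - <<'E'
from fl import *
fl()
E
```

```text
tcp [ 0.5149 -0.2996  0.1309] tool z [ 0.0021 -0.0043 -1.    ] jaw -74.12 vel 0.0021 0.3199996869151177
wrist 6795 flange z 0.1445 slope [ 0.0039 -0.007 ] [ 514.3 -299.2] [83.1 64. ] 16.1
side 420 flange z 0.1444 slope [ 0.0048 -0.0059] [ 505.8 -301.4] [73.8 63.6] 16.1
top 80 flange z 0.1454 slope [0.0022 0.0219] [ 514.9 -301. ] [81.9 64.4] 15.2
```

The arm is settled. Reader underside is at 0.1155 with a tilt of about 0.4°, and it's offset by about (-0.7, +1.7) mm from the bay. I'll correct that and lower to 10 mm.

{"name": "step_arm", "arguments": {
  "motion": [
    [[0.02, -0.0004, 0.001, 0, 0.2, 0.1, -0.1], [0.02, -0.0007, 0.0017, -0.003, 0.35, 0.2, -0.1], [0.02, -0.0007, 0.0017, -0.007, 0.35, 0.2, -0.1], [0.02, -0.0007, 0.0017, -0.01, 0.35, 0.2, -0.1], [0.02, -0.0007, 0.0017, -0.0135, 0.35, 0.2, -0.1], [0.02, -0.0007, 0.0017, -0.0135, 0.35, 0.2, -0.1], [0.02, -0.0007, 0.0017, -0.0135, 0.35, 0.2, -0.1], [0.02, -0.0007, 0.0017, -0.0135, 0.35, 0.2, -0.1]]
  ]
}}

```text
time: 23.25
tool_pos: [0.5142, -0.298, 0.1175]
tcp_rot: [-3.11, -0.431, 0.002]
wrist_force: [-0.3, -0.3, -2.8]
width: 0.318
```

Run:
```python
from fl import *
fl()
a,_=read_camera("side"); b,_=read_camera("top")
cv2.imwrite("pics/fin.png",np.vstack([cv2.resize(a[130:380,200:500],(600,300),interpolation=2)[:, :],cv2.resize(b[100:280,160:520],(600,300),interpolation=2)]))
for t in ["tape_roll","parts_bin","button_unit","cabinet_drawer0_handle"]:
    for n in("top","side"):
        for r in spot_in(n,t)[:1]: print(n,t,round(r["score"],2),towld(get_calibration(n),r["xyz"]).round(3))
```

```text
tcp [ 0.5142 -0.298   0.1175] tool z [-0.0013  0.0018 -1.    ] jaw -74.22 vel 0.0014 0.31763308747439667
wrist 6786 flange z 0.1311 slope [ 0.0003 -0.0005] [ 513.7 -297.6] [83.5 63.9] 16.0
side 394 flange z 0.1312 slope [0.0053 0.0026] [ 503.1 -300.1] [68.3 64. ] 17.0
top 76 flange z 0.1321 slope [-0.0117  0.0137] [ 512.5 -295.6] [87.  59.5] 9.1
top tape_roll 0.51 [ 0.788 -0.057  0.023]
side tape_roll 0.92 [ 0.78  -0.057  0.021]
top parts_bin 0.65 [0.517 0.483 0.004]
side parts_bin 0.64 [0.514 0.471 0.03 ]
top button_unit 0.58 [0.529 0.265 0.047]
side button_unit 0.7 [0.517 0.258 0.046]
top cabinet_drawer0_handle 0.65 [0.535 0.202 0.026]
side cabinet_drawer0_handle 0.76 [0.534 0.201 0.044]
```

View pics/fin.png

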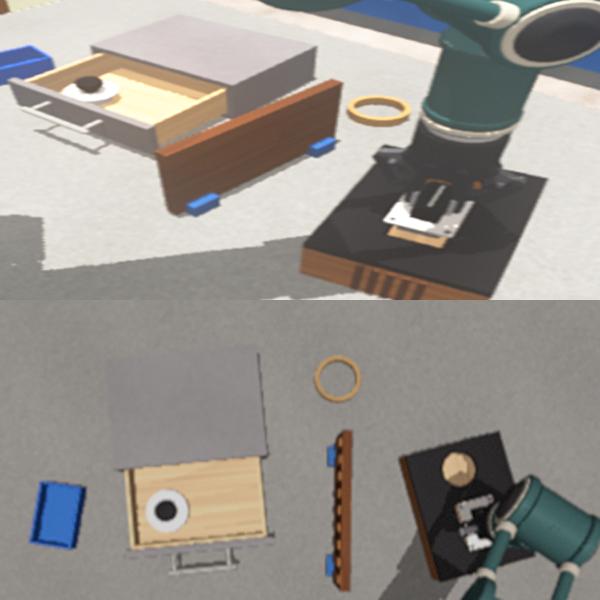

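Reader underside is at 0.102, 10 mm above the top, and level. One last check: how far the drawer moved, from the wrist depth saved just after release.

Run:
```python
from h import *
f=np.load("w3.npz"); c=dict(get_calibration("wrist")); c["world_from_camera"]=f["T"]
th=np.radians(6.5);X=np.array([np.cos(th),np.sin(th)]);Y=np.array([-X[1],X[0]]); o=np.array([.562,.2155])
def rep(n,P):
    u=(P[:,:2]-o)@X; v=(P[:,:2]-o)@Y; z=P[:,2]
    g=(u>-.17)&(u<-.128)&(abs(v)<.04)&(z>.055)&(z<.085); 
    print(n,g.sum(),"handle u",np.percentile(u[g],[5,50,95]).round(4))
P,_=world("wrist",np.ones(f["d"].shape,bool),f["d"],c); rep("wrist after release (before: +0.0025 median, +0.002 top)",P)
for n in ("side","top"):
    _,d=read_camera(n); P,_=world(n,np.ones(d.shape,bool),d); rep(n,P)
```

```text
wrist after release (before: +0.0025 median, +0.002 top) 889 handle u [-0.1483 -0.1426 -0.1386]
side 95 handle u [-0.1514 -0.1482 -0.1423]
top 93 handle u [-0.1491 -0.1441 -0.1393]
```

```bash
python3 -c "
from workcell import *
s=read_state();print(s['tool_pos'],s['width'],s['time']);print(finish_job())"
```

```text
[ 0.51410455 -0.29790455  0.1172999 ] 0.31906495971530385 24.0
the job is handed in; nothing more can be done
None
```

The drawer is open, and the reader is held still over the console's rectangular opening. I handed the job in at 24.0 s of the 69 s allowed; no verdict was reported.

**What I did**
- **Drawer:** I gripped the handle and pulled until the arm stopped short of its commanded position against about 7 N. I pulled a little further, then let go.
- **Reader:** I gripped it by the block's long sides and carried it over the panel with its underside at about 0.235 m.

**Last checks**
- **Height:** the reader's underside is about 10 mm above the console top, which measured 92 mm high.
- **Level:** the slope is under 0.1° by the wrist camera. The side and top fits see the flange only partly and were noisier; side gave about 0.3°.
- **Alignment:** by the wrist camera, the reader is within about 1 mm and 0.3° of the opening. It has about 6 mm to spare on each side.
- **Surroundings:** the push button is still in the drawer, and the tape roll and bin read where they were at the start, within the networks' accuracy. I saw no sign of contact with the panel or console.

**What disagreed**
- **Gripper length:** the real fingertips are about 41 mm higher than the text says for the reported TCP. My first grip therefore closed above the handle; wrist and side depth confirmed the difference, and I allowed for it afterwards.
- **Drawer travel:** the cameras show the handle moved about 146 mm, while the arm moved about 149 mm. The starting opening is unknown, so "at the stop" rests on the force felt, not on measured travel.
- **Bay position:** the side camera put the opening about 3–4 mm nearer in x than the wrist and top cameras. I used the wrist value.
- **Pictures:** I viewed 8 of the 10 allowed.

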